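# Square the plinth up in the gluing jig and hold it

### The job

Take the paint jar out of the squaring jig and stand it upright on the desk. Then lay the longer of the two wooden plinths flat in the jig, its long side along the side fence (the fence on the left), push it fully home into the corner so that it touches both fences at once, and keep pressing it firmly against both as if for the glue to set: finish while the gripper still holds it pressed there. Leave the shorter plinth where it is.

Things in the scene. Friction and masses are not known exactly. Their poses are not given: they have to be found in the camera images.
- jig: Fixed squaring jig: smooth aluminium plate (wood slides on it at friction about 0.3) 160 (its x) x 150 (y) x 10 mm with two dark steel fences on top, 12 mm high, 12 mm thick: the side fence along the +y edge (left seen from the robot), the end fence along the +x edge (far side), at a right angle in the far left corner. Origin: centre of the underside, on the desk; z up. Turned up to 0.3 rad.
- corner (a point): Inner corner of the jig: point on the plate's top face (10 mm above the desk) where the inner faces of the fences meet. Axes as the jig's: +x into the end fence, +y into the side fence. It lies at (+68, +63, +10) mm in the jig's frame. With the long plinth home, the plinth's origin is 45 mm to -x and 25 mm to -y of it, at the same height.
- side_fence: The fence along the jig's left edge: dark steel bar 160 mm long (jig x), 12 mm thick, 12 mm high, rigid. Origin: centre of its underside, on the plate's top face; its inner face is 6 mm to -y. Axes as the jig's.
- end_fence: The fence along the jig's far edge: dark steel bar 138 mm long (jig y), 12 mm thick, 12 mm high, rigid. Origin: centre of its underside, on the plate's top face; its inner face is 6 mm to -x. Axes as the jig's.
- long_plinth: The longer of two like pale wood plinths, loose, 75-150 g. Foot 90 (its x) x 50 (y) x 14 mm high; on it a block 66 x 30 mm, top 42 mm above the underside, gripped across its 30 mm; brass socket in the top. Same after a half turn. Origin: centre of the underside, z up. Starts flat on the desk right of the jig, x axis within 0.5 rad of straight away from the robot, nearer or farther than the short.
- short_plinth: The shorter plinth, which stays where it is: the same shape, but the foot is 60 mm by 50 mm and the upper block 36 mm by 30 mm. Origin: centre of the underside. It starts near the long one, to the right of the jig. Beware: right of the plinths (y below -0.09 m, x beyond 0.47 m in the base frame) stand boxes full of tall upright sticks, fixed; pass well above or in front of them.
- jar: Small round paint jar with white screw lid, 36 mm across, 46 mm high, about 35 g; lid 35 mm across, from 29 to 46 mm up. It starts upright on the jig's plate near the corner. Origin: centre of its underside, z up. The desk right of the jig, from x = 0.41 to 0.46 m and y = -0.25 to -0.17 m in the robot's base frame, is clear to stand it on.
There are look-alikes about, which are no part of the job. Leave any blue or green look-alike of the jar alone.

How it is judged:
On the way, in this order (a step that is already met when the one before it is completed fails the run):
1. the jar stands upright on the desk, out of the jig and let go (height (world z) of jar below 0.004 m and angle between jar's own z axis and vertical below 0.15 rad and linear speed of jar below 0.02 m/s and contact force between the fingers and jar below 0.1 N), for 0.2 s.
2. the long plinth lies flat on the jig's plate (x of long_plinth in the frame of corner between -0.12 and -0.03 m and y of long_plinth in the frame of corner between -0.12 and -0.015 m and z of long_plinth in the frame of corner below 0.004 m and angle between long_plinth's own z axis and vertical below 0.08 rad), for 0.1 s.
At the end, for the whole second after the job is handed in: The long plinth lies flat in the jig (3 mm, 3 degrees), long side along the side fence (0.05 rad), within 3.5 mm of home in the corner, pressed with over 1 N on each fence, at rest, the fingers on it with over 1 N; the jar stands upright on the desk, let go (all of step 1 and x of long_plinth in the frame of corner between -0.0485 and -0.042 m and y of long_plinth in the frame of corner between -0.0285 and -0.022 m and z of long_plinth in the frame of corner between -0.003 and 0.003 m and angle between the x axis of long_plinth and the x axis of corner, either way round below 0.05 rad and angle between long_plinth's own z axis and vertical below 0.05 rad and contact force between long_plinth and side_fence above 1 N and contact force between long_plinth and end_fence above 1 N and contact force between the fingers and long_plinth above 1 N and linear speed of long_plinth below 0.01 m/s); the arm keeps its last pose, push and grip.
It fails at once if the shorter plinth is shifted by more than 20 mm (distance of short_plinth from where it was at the start of the episode above 0.02 m).
It also fails if it takes over 64 s, if anything falls off the work surface, if the arm or the gripper's body presses on something with over 40 N, if the wrist force passes 120 N, or if a joint passes its speed limit or range.

### The arm

A 7-joint arm with a two-finger parallel gripper is mounted at the origin on a cart in front of the work surface, level with it; the furniture and walls round the work are solid. World frame = base frame: x ahead of the robot, y to its left, z up, the work surface at z = 0. Lengths are in m, angles in rad, forces in N, time in s.
With the tool pointing down it reaches from about 0.425 to 0.95 m from the base axis. Payload 16.7 kg.
Tool frame: the origin (TCP) lies at the centre of the arm's flange, where the gripper is bolted on; the fingertips stand 199 mm ahead of it and the grasp point (between the pads) lies 180 mm ahead of it (env.tip_extent is the distance from the TCP to the fingertips, in m); z points along the fingers, y is the line along which they close (so a half turn about z gives the same grasp; the last joint's range is limited). The gripper opens to 94 mm and grips with 3 to 60 N. Pads are 16 mm wide; open, the fingers measure 119 mm over their backs; the gripper's body (75 mm by 177 mm) begins 78 mm behind the grasp point.
Start: joints at [-1.492, 0.426, 0.074, 1.606, -0.034, 1.111, -0.067], TCP at [0.152, 0.658, 0.405] pointing down, gripper open.
Joint ranges: [-2.85, 2.85], [-0.5, 2.14], [-1.23, 1.37], [0.21, 2.46], [-1.02, 4.16], [0.16, 2.05], [-2.73, 2.73]. Speed limits (rad/s): [1.89, 1.89, 2.39, 2.39, 3.01, 3.01, 3.01].

### API

Orientations are given as a rotation vector (axis times angle).
In Python, from workcell import env, viewer, job_done gives the robot as it stands.
- The arm moves only by the shell command python3 -m pendant 'ROWS'. ROWS is text: rows parted by semicolons, each of 5 numbers parted by spaces: the gripper's target within -1 to 1 (fully open at 1, half-way at 0, shut at -1), then the shift along the world's x, y, z in cm, then the turn about the world's z in rad. In form: fingers x y z spin; .... A call has 1 to 20 rows; each row shifts and turns the commanded pose from where the row before left it; what a row does not reach is not made up. A row lasts 1/8 s, in which the tool goes at most 62.5 mm and 10.7 degrees, less where a joint would pass 70% of its speed; a pose out of reach is approached as far as the arm can. A call with a gripper value outside its range is refused whole. The fingers move at their own pace and stop on an object; the grip force is fixed at half the most. Time passes only in rows, so rows that do not move let the fingers close. It gives the time, the measured TCP pose, the force, the opening and the grip force at its end, in the units of the state.
- env.observe(): the state, without advancing time (a new reading comes with each control period).
- viewer.camera(name): name is "side" or "top" or "wrist"; returns a dict with "img" (420x560x3 uint8, red, green, blue), "camera_matrix" (3x3 intrinsics, pixels), "rvec" (rotation vector, rad) and "tvec" (3), from world to camera coordinates, as OpenCV has them. Camera axes: x right, y down, z forward; pixel columns grow to the right and rows downward; lengths in m; the calibration is good to about 2 mm. A picture is of the moment at which its call begins. There is no depth.
- job_done(): hands the job in; it is judged then, once.
Trained networks look in the newest picture that a camera, given by its name, has taken for a name from the list of things; names that differ only in an ending like _2 or _b are one class to them, and where a whole thing is asked for, a point or a joint stands for the part that bears it (a point fixed in the world has none). Each returns a list of dicts, best first, with "score" (0 to 1); they miss things now and then, are a little off and sometimes report something else, mostly with a low value. They report only what shows in the picture. A call takes as long as a camera call. They do not tell look-alikes from the thing itself.
- viewer.boxes_of(camera, thing): "bbox" ([left, top, width, height] in pixels, round what is visible of it).
- viewer.regions_of(camera, thing): "pixels" (420x560 bool, what is visible of it) and "bbox" ([left, top, width, height] in pixels, round what is visible of it).
- viewer.pinpoint(camera, thing): "at" ([column, row] in pixels: a listed point, or the origin of a listed thing).
The state is a dict: "time": time; "joints": joint angles; "qvel": joint speeds; "effort": joint torques, N m; "eef_pos": TCP position; "ee_rot": TCP orientation; "contact_force": force on the tool from outside, world axes, zero at the start; "ft_torque": the same for the moment, N m; "opening": finger opening in m; "finger_force": force on a finger pad.
Only numpy, scipy, OpenCV 4.12 (cv2) and the standard library are available. Lean on these libraries where they do the work, as an engineer would, in place of code of your own. Each camera call takes 0.05 s, during which the arm holds its last target. There are 200 camera calls.

## Working session

There is one attempt and no reset: what is moved stays moved. The work goes in short steps, Python scripts to look and compute and a shell command to move; the robot and the scene stay as the last step left them, time stands still between calls to the robot, and variables do not carry over. Pictures are saved under pics/ and viewed, at most 10 in all, crops included, and the job is handed in when it is done.

```bash
mkdir -p pics; ls; cat > h.py <<'E'
import numpy as np, cv2
from workcell import env, viewer, job_done
def cam(n,f=None):
    c=viewer.camera(n)
    if f: cv2.imwrite(f,c["img"][:,:,::-1])
    return c
def w(c,px,z):
    "pixel -> world point on plane z"
    K=np.array(c["camera_matrix"]);R=cv2.Rodrigues(np.array(c["rvec"],float))[0];t=np.array(c["tvec"],float).ravel()
    o=-R.T@t; d=R.T@np.linalg.solve(K,[px[0],px[1],1.]); return o+d*(z-o[2])/d[2]
E
python3 - <<'E'
from h import *
c=cam("top","pics/top0.png"); 
for n in ["jar","long_plinth","short_plinth","jig","corner"]:
    for r in viewer.pinpoint("top",n)[:4]: print(n,r["score"],np.round(r["at"]),w(c,r["at"],0.01).round(3))
cam("side","pics/side0.png"); s=env.observe(); print(s)
E
```

```text
pics
jar 0.85 [369. 163.] [ 0.641 -0.05   0.01 ]
jar 0.71 [369. 259.] [ 0.438 -0.043  0.01 ]
jar 0.65 [230. 232.] [0.492 0.24  0.01 ]
long_plinth 0.73 [332. 196.] [0.57 0.03 0.01]
short_plinth 0.92 [324. 256.] [0.444 0.049 0.01 ]
jig 0.94 [233. 242.] [0.473 0.234 0.01 ]
corner 0.2 [233. 204.] [0.553 0.237 0.01 ]
{'time': 0.35, 'joints': array([-1.49247074,  0.42624474,  0.07392809,  1.60615057, -0.03406427,
        1.11081112, -0.06711123]), 'qvel': array([-0.00010209, -0.00059512,  0.00134651, -0.00023832,  0.00156861,
        0.00241108,  0.00040663]), 'effort': array([-3.01503365e-03, -9.34578824e+01,  3.65902640e+00, -4.53969598e+01,
       -4.89264471e-02,  1.56470959e-02,  8.02701879e-05]), 'eef_pos': array([0.15248809, 0.65747974, 0.40450451]), 'ee_rot': array([ 3.57223180e-01,  3.12120782e+00, -5.56755383e-04]), 'contact_force': array([-0.69481349, -0.04521948,  0.11705901]), 'ft_torque': array([-0.04494002, -0.02434823, -0.00918849]), 'finger_force': 0.0, 'opening': 0.0939449151206034}
```

View pics/top0.png

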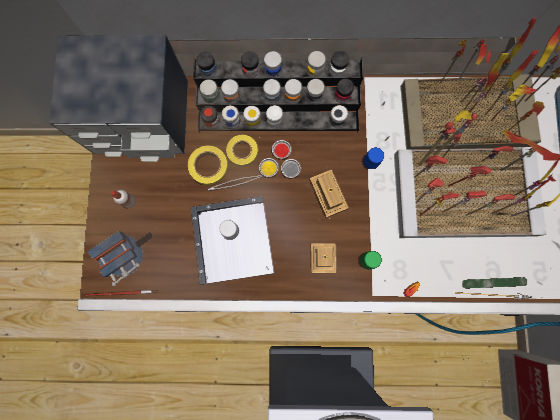

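View pics/side0.png

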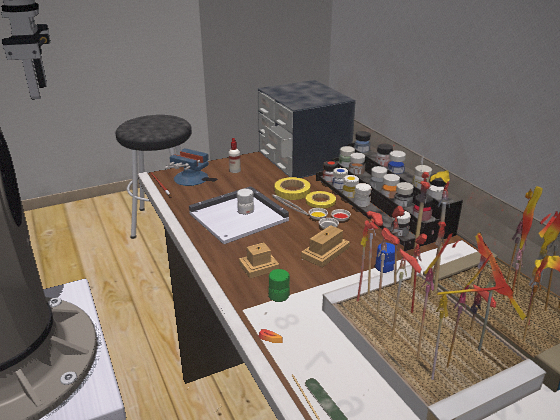

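The top view shows the white-lidded jar in the jig at (228,229). Look-alikes are the blue jar (374,158), the green jar (372,260) and the rack pots (rows 60–120). The long plinth is at (328,193) and the short one at (323,257). The side view agrees: jar on the plate at (245,200), long plinth at (325,243), short at (258,257). I choose the white jar on the jig and check it in a crop.

```bash
python3 - <<'E'
from h import *
c=cam("top"); im=c["img"][165:290,185:355,::-1]
cv2.imwrite("pics/crop.png",cv2.resize(im,None,fx=4.6,fy=4.6,interpolation=cv2.INTER_CUBIC))
K=np.array(c["camera_matrix"]);print(K[0,0],w(c,(280,210),0))
for n in ["jar","long_plinth","short_plinth","jig","side_fence","end_fence"]:
    for r in viewer.regions_of("top",n)[:3]:
        m=r["pixels"].astype(np.uint8); p=cv2.findNonZero(m); b=cv2.boxPoints(cv2.minAreaRect(p)); print(n,round(r["score"],2),r["bbox"],b.round(1).tolist())
E
```

```text
417.3148917000679 [0.54104848 0.13801304 0.        ]
jar 0.72 [360.7, 149.6, 23.2, 17.3] [[359.5, 159.5], [375.0, 144.0], [387.0, 156.0], [371.5, 171.5]]
jar 0.61 [218.5, 220.5, 21.9, 19.2] [[219.0, 220.0], [239.0, 220.0], [239.0, 238.0], [219.0, 238.0]]
jar 0.51 [358.7, 250.9, 21.7, 16.2] [[360.0, 251.0], [381.0, 251.0], [381.0, 270.0], [360.0, 270.0]]
long_plinth 0.63 [313.5, 168.5, 31.1, 49.1] [[308.3999938964844, 177.60000610351562], [331.8999938964844, 168.1999969482422], [348.0, 208.60000610351562], [324.6000061035156, 218.0]]
short_plinth 0.95 [311.9, 240.6, 23.6, 29.8] [[311.0, 243.0], [335.0, 243.0], [335.0, 272.0], [311.0, 272.0]]
jig 0.8 [190.6, 197.3, 83.4, 86.3] [[187.6999969482422, 206.6999969482422], [262.29998779296875, 195.39999389648438], [274.1000061035156, 273.1000061035156], [199.5, 284.3999938964844]]
side_fence 0.76 [193.8, 210.1, 15.4, 75.0] [[189.89999389648438, 208.3000030517578], [196.89999389648438, 207.39999389648438], [205.89999389648438, 282.6000061035156], [198.89999389648438, 283.5]]
end_fence 0.95 [200.4, 197.1, 60.0, 16.9] [[197.3000030517578, 205.60000610351562], [260.70001220703125, 195.10000610351562], [261.79998779296875, 201.6999969482422], [198.39999389648438, 212.3000030517578]]
```

View pics/crop.png

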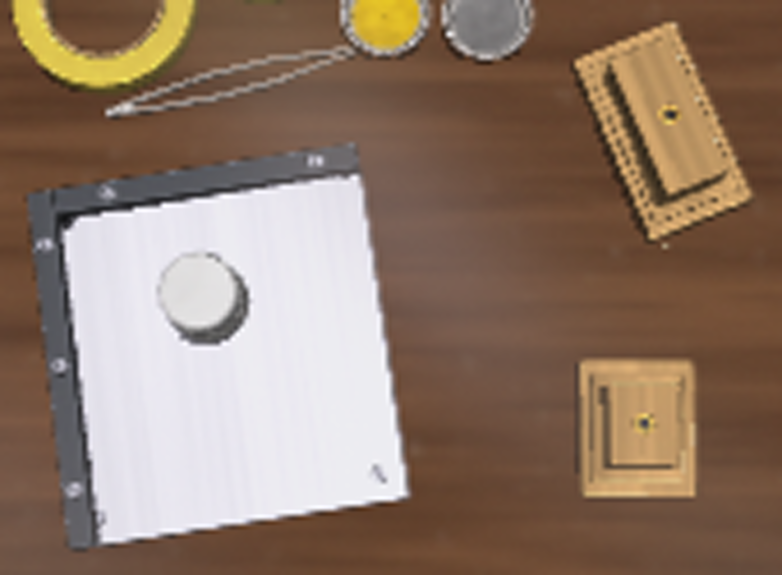

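The crop confirms a white-lidded jar on the plate at crop (197,293), the jig's inner corner at about (62,213), the long plinth's socket at (670,114) and the short plinth's at (644,423).

```bash
python3 - <<'E'
from h import *
c=cam("top")
def q(u,v,z): return w(c,(185+(u+.5)/4.6-.5,165+(v+.5)/4.6-.5),z)[:2].round(4)
for n,u,v,z in [("jar",197,293,.056),("soc",670,114,.042),("soc_s",644,423,.042),("inner",62,213,.022),("oc",28,192,.022),("oe",355,145,.022),("os",70,548,.022),("pl",410,497,.01)]: print(n,q(u,v,z))
P=np.array([q(*p,.014) for p in [(573,62),(676,22),(751,200),(655,242)]]);print(P,P.mean(0))
a=(P[0]+P[1]-P[2]-P[3])/2; print("ang",np.arctan2(a[1],a[0]),np.hypot(*a))
O,E_,S=q(28,192,.022),q(355,145,.022),q(70,548,.022)
print("jig ang",np.arctan2(*(O-S)[::-1]),np.hypot(*(O-S)),np.arctan2(*(O-E_)[::-1])-np.pi/2,np.hypot(*(O-E_)))
s=env.observe();R=cv2.Rodrigues(s["ee_rot"])[0];print(R)
E
```

```text
jar [0.4945 0.2406]
soc [0.5762 0.0364]
soc_s [0.4411 0.0497]
inner [0.5348 0.307 ]
oc [0.5444 0.3227]
oe [0.5662 0.1756]
os [0.3868 0.2978]
pl [0.41   0.1501]
[[ 0.6068  0.0769]
 [ 0.6256  0.0297]
 [ 0.543  -0.0024]
 [ 0.5237  0.0409]] [0.574775 0.036275]
ang 0.38993908168869756 0.08957413131032868
jig ang 0.15669962550733027 0.15955491217759485 0.14712762982232297 0.14870659030453223
[[-9.74145326e-01  2.25922297e-01 -1.46952331e-05]
 [ 2.25922298e-01  9.74145325e-01 -3.41516146e-05]
 [ 6.59968139e-06 -3.65886165e-05 -9.99999999e-01]]
```

```bash
python3 -m pendant '1 2.8 -3.4 -0.7 0.02;1 2.8 -3.4 -0.7 0.02;1 2.8 -3.4 -0.7 0.02;1 2.8 -3.4 -0.7 0.02;1 2.8 -3.4 -0.7 0.02;1 2.8 -3.4 -0.7 0.02;1 2.8 -3.4 -0.7 0.02;1 2.8 -3.4 -0.7 0.02;1 2.8 -3.4 -0.7 0.02;1 2.8 -3.4 -0.7 0.02;1 2.8 -3.4 -0.7 0.02;1 2.8 -3.4 -0.7 0.02;1 0 0 0 0;1 0 0 0 0'
python3 - <<'E'
from h import *
c=cam("wrist","pics/w1.png"); s=env.observe(); R=cv2.Rodrigues(s["ee_rot"])[0]; print(s["eef_pos"],np.arctan2(R[1,1],R[0,1]),s["joints"].round(2))
for n in ["jar","jig","corner"]:
    for r in viewer.pinpoint("wrist",n)[:3]: print(n,r["score"],np.round(r["at"]),w(c,r["at"],0.01).round(4))
for r in viewer.boxes_of("wrist","jar"): print(r)
E
```

```text
time: 2.5
eef_pos: [0.4883, 0.2499, 0.3207]
ee_rot: [0.019, -3.141, -0.0]
contact_force: [-0.1, 0.4, 0.2]
opening: 0.0941
finger_force: 0.0
[0.48798383 0.25034817 0.3207781 ] 1.583836579143813 [-0.77  0.32  0.22  1.98 -0.09  0.85  1.08]
jar 0.61 [265. 209.] [0.4948 0.2379 0.01  ]
jig 0.78 [261. 188.] [0.4754 0.2348 0.01  ]
corner 0.91 [342. 249.] [0.5338 0.3111 0.01  ]
{'bbox': [243.3, 192.5, 45.3, 54.7], 'score': 0.91}
```

View pics/w1.png

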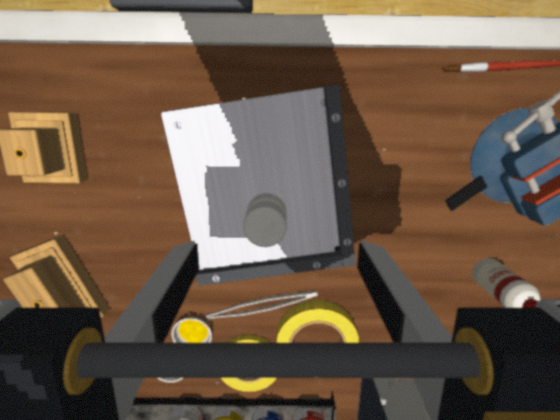

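The wrist view shows the jar at (265,220), free between the open fingers' lines, and the jig corner at (342,249). Descending on the lid.

```bash
python3 -m pendant '1 0.65 -1.1 0 0;1 0 0 -3 0;1 0 0 -3 0;1 0 0 -3.4 0;-1 0 0 0 0;-1 0 0 0 0;-1 0 0 0 0;-1 0 0 0 0;-1 0 0 0 0;-1 0 0 0 0'
```

```text
time: 4.0
eef_pos: [0.495, 0.2386, 0.2269]
ee_rot: [-0.019, 3.141, 0.0]
contact_force: [0.4, 0.2, 0.5]
opening: 0.0373
finger_force: 0.0
```

```bash
python3 -m pendant '-1 0 0 0 0;-1 0 0 0 0'
```

```text
time: 4.25
eef_pos: [0.495, 0.2386, 0.2268]
ee_rot: [-0.019, 3.141, 0.0]
contact_force: [-2.1, 0.8, 4.3]
opening: 0.0344
finger_force: 30.0
```

```bash
python3 -m pendant '-1 0 0 3 0;-1 0 0 3 0;-1 0 0 3 0;-1 -0.6 -4 0 0;-1 -0.6 -4 0 0;-1 -0.6 -4 0 0;-1 -0.6 -4 0 0;-1 -0.6 -4 0 0;-1 -0.6 -4 0 0;-1 -0.6 -4 0 0;-1 -0.6 -4 0 0;-1 -0.6 -4 0 0;-1 -0.6 -4 0 0;-1 -0.6 -4 0 0;-1 0 0 0 0;-1 0 0 0 0'
```

```text
time: 6.25
eef_pos: [0.4289, -0.2011, 0.3165]
ee_rot: [0.019, -3.141, -0.0]
contact_force: [0.9, 0.4, -1.0]
opening: 0.0339
finger_force: 30.0
```

```bash
python3 -m pendant '-1 0 0 -4 0;-1 0 0 -3.5 0;-1 0 0 -1.5 0;-1 0 0 -0.5 0;-1 0 0 -0.3 0;-1 0 0 0 0;-1 0 0 -0.1 0;-1 0 0 0 0'
```

```text
time: 7.25
eef_pos: [0.429, -0.2015, 0.218]
ee_rot: [-0.019, 3.141, -0.0]
contact_force: [-0.2, -0.0, -0.9]
opening: 0.0343
finger_force: 30.0
```

```bash
python3 -m pendant '-1 0 0 -0.1 0;-1 0 0 -0.1 0;-1 0 0 0 0'
```

```text
time: 7.62
eef_pos: [0.4293, -0.2016, 0.2164]
ee_rot: [-0.019, 3.14, 0.0]
contact_force: [-4.6, 2.3, 21.9]
opening: 0.0345
finger_force: 30.0
```

```bash
python3 -m pendant '-1 0 0 0.05 0;0.3 0 0 0 0;1 0 0 0 0;1 0 0 0 0;1 0 0 0 0;1 0 0 3 0;1 0 0 5 0;1 0 0 5 0;1 0.5 4.7 0 0;1 0.5 4.7 0 0;1 0.5 4.7 0 0;1 0.5 4.7 0 0;1 0.5 4.7 0 0.1;1 4 0 0 0.1;1 4 0 0 0.1;1 4 0 0 0.08;1 0 0 0 0;1 0 0 0 0'
python3 - <<'E'
from h import *
s=env.observe(); R=cv2.Rodrigues(s["ee_rot"])[0]; print(s["eef_pos"],np.arctan2(R[1,1],R[0,1]),s["joints"].round(2))
c=cam("wrist","pics/w2.png")
for n in ["long_plinth","short_plinth"]:
    for r in viewer.pinpoint("wrist",n)[:3]: print(n,r["score"],np.round(r["at"]),w(c,r["at"],0.0).round(4))
t=cam("top")
for r in viewer.pinpoint("top","jar"): print(np.round(r["at"]),w(t,r["at"],0).round(3))
E
```

```text
time: 9.88
eef_pos: [0.5735, 0.0333, 0.3457]
ee_rot: [0.61, -3.081, 0.0]
contact_force: [-0.8, 0.3, -0.3]
opening: 0.0938
finger_force: 0.0
[0.5734736  0.03333934 0.34572932] 1.9619786718113326 [-0.4   0.33  0.29  1.91 -0.12  0.92  1.9 ]
long_plinth 0.94 [281. 195.] [0.5745 0.0368 0.    ]
short_plinth 0.94 [347.  73.] [0.4453 0.0481 0.    ]
[369. 258.] [ 0.441 -0.046  0.   ]
```

View pics/w2.png

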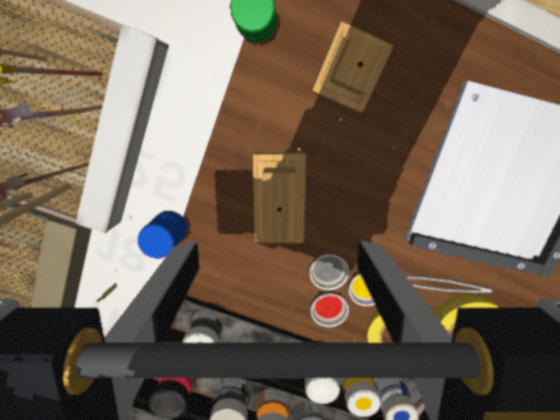

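The wrist view shows the long plinth aligned with the fingers, with its socket at (280,209). Short plinth is at (350,65), blue jar at (160,235) and green at (255,15).

```bash
python3 -m pendant '1 0.1 0.3 -4 0;1 0 0 -4 0;1 0 0 -3 0;1 0 0 -1.3 0;1 0 0 -0.5 0;1 0 0 0 0;-1 0 0 0 0;-1 0 0 0 0;-1 0 0 0 0;-1 0 0 0 0;-1 0 0 0 0;-1 0 0 0 0;-1 0 0 0 0;-1 0 0 0 0'
python3 - <<'E'
from h import *
s=cam("side"); cv2.imwrite("pics/s2.png",cv2.resize(s["img"][180:400,200:500,::-1],None,fx=2.4,fy=2.4))
for r in viewer.pinpoint("side","jar"): print(r["score"],np.round(r["at"]),w(s,r["at"],0).round(3))
E
```

```text
time: 11.88
eef_pos: [0.575, 0.0365, 0.2182]
ee_rot: [0.612, -3.081, 0.0]
contact_force: [0.8, -0.3, 0.2]
opening: 0.0295
finger_force: 30.0
0.92 [280. 295.] [ 0.441 -0.042  0.   ]
0.78 [323. 358.] [ 0.433 -0.202  0.   ]
0.63 [266. 204.] [0.558 0.263 0.   ]
0.59 [386. 270.] [ 0.647 -0.063  0.   ]
```

View pics/s2.png

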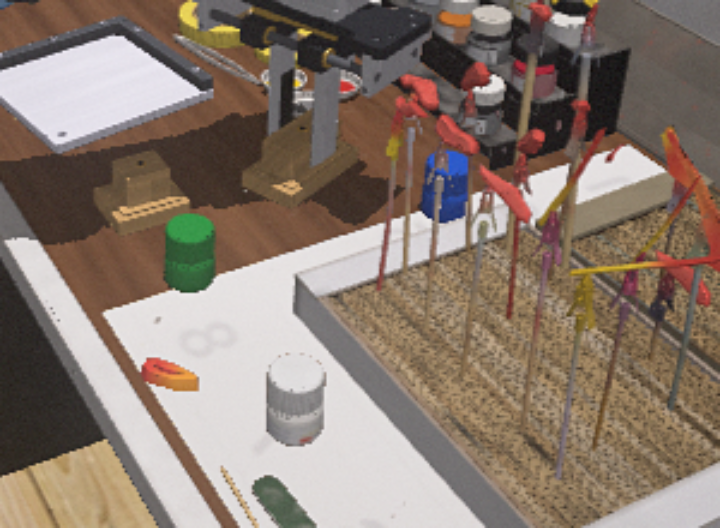

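Jar stands upright at crop (295,400), on the desk at (0.433,-0.202). Long plinth is gripped between the fingers at (300,165).

```bash
python3 -m pendant '-1 0 0 2 0;-1 0 0 3 0;-1 0 0 3 0;-1 -1.5 3.7 0 -0.04;-1 -1.5 3.7 0 -0.04;-1 -1.6 3.7 0 -0.04;-1 -1.6 3.7 0 -0.04;-1 -1.6 3.7 0 -0.04;-1 -1.6 3.8 0 -0.04;-1 0 0 0 0;-1 0 0 0 0'
python3 - <<'E'
from h import *
s=env.observe(); R=cv2.Rodrigues(s["ee_rot"])[0]; print(s["eef_pos"],np.arctan2(R[1,1],R[0,1]))
for n in ["wrist","top"]:
    c=cam(n,f"pics/{n}3.png")
    for th,z in [("long_plinth",.08),("corner",.01)]:
        for r in viewer.pinpoint(n,th)[:2]: print(n,th,r["score"],np.round(r["at"]),w(c,r["at"],z).round(4))
E
```

```text
time: 13.35
eef_pos: [0.481, 0.2591, 0.2981]
ee_rot: [0.239, -3.132, 0.001]
contact_force: [0.5, -0.4, -1.7]
opening: 0.0295
finger_force: 30.0
[0.48098888 0.25914472 0.29805607] 1.7233968275534457
wrist long_plinth 0.6 [279. 245.] [0.4826 0.26   0.08  ]
wrist corner 0.6 [327. 271.] [0.5316 0.3112 0.01  ]
```

View pics/wrist3.png

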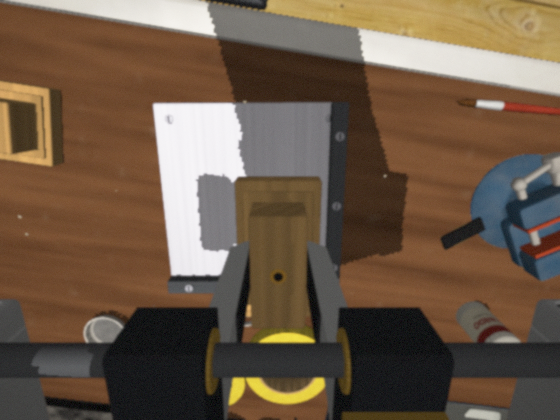

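The wrist view shows the plinth held straight with the jig: foot edge at column 322, fence inner face at about column 332, parallel. Lowering onto the plate.

```bash
python3 -m pendant '-1 0 0 -3 0;-1 0 0 -2.5 0;-1 0 0 -1 0;-1 0 0 -0.3 0;-1 0 0 -0.1 0;-1 0 0 0 0'
```

```text
time: 14.4
eef_pos: [0.4812, 0.2596, 0.2298]
ee_rot: [-0.239, 3.132, 0.001]
contact_force: [0.2, 0.5, -0.6]
opening: 0.03
finger_force: 30.0
```

```bash
python3 -m pendant '-1 0 0 -0.1 0;-1 0 0 0 0';  python3 -m pendant '-1 0 0 -0.05 0;-1 0 0 0 0'
```

```text
time: 14.65
eef_pos: [0.4809, 0.2596, 0.2284]
ee_rot: [-0.239, 3.132, 0.0]
contact_force: [0.4, -0.3, -1.4]
opening: 0.0297
finger_force: 30.0
time: 14.9
eef_pos: [0.481, 0.2596, 0.2281]
ee_rot: [-0.239, 3.132, 0.0]
contact_force: [-2.8, -1.3, 7.7]
opening: 0.03
finger_force: 30.0
```

```bash
python3 -m pendant '-1 -0.07 0.5 0 0;-1 -0.07 0.4 0 0;-1 -0.02 0.1 0 0;-1 0 0 0 0'; python3 -m pendant '-1 -0.03 0.2 0 0;-1 0 0 0 0'; python3 -m pendant '-1 -0.03 0.2 0 0;-1 0 0 0 0'
```

```text
time: 15.4
eef_pos: [0.4797, 0.2695, 0.2281]
ee_rot: [-0.238, 3.132, 0.0]
contact_force: [0.9, -1.2, 4.8]
opening: 0.0298
finger_force: 30.0
time: 15.65
eef_pos: [0.4794, 0.2715, 0.2281]
ee_rot: [-0.238, 3.132, 0.0]
contact_force: [0.4, -1.7, 4.7]
opening: 0.0297
finger_force: 30.0
time: 15.9
eef_pos: [0.4791, 0.2735, 0.2281]
ee_rot: [-0.238, 3.132, 0.0]
contact_force: [0.4, -1.5, 4.8]
opening: 0.0296
finger_force: 30.0
```

```bash
for i in 1 ; do python3 -m pendant '-1 -0.02 0.1 0 0;-1 0 0 0 0'; python3 -m pendant '-1 -0.02 0.1 0 0;-1 0 0 0 0'; done
```

```text
time: 16.15
eef_pos: [0.4789, 0.2744, 0.2281]
ee_rot: [-0.238, 3.132, 0.0]
contact_force: [0.8, -2.5, 6.0]
opening: 0.0299
finger_force: 30.0
time: 16.4
eef_pos: [0.4789, 0.2749, 0.2281]
ee_rot: [-0.238, 3.132, -0.001]
contact_force: [2.3, -5.3, 7.3]
opening: 0.0296
finger_force: 30.0
```

```bash
python3 -m pendant '-1 0.5 0.076 0 0;-1 0.4 0.06 0 0;-1 0 0 0 0'; python3 -m pendant '-1 0.2 0.03 0 0;-1 0 0 0 0'; python3 -m pendant '-1 0.1 0.015 0 0;-1 0 0 0 0'; python3 -m pendant '-1 0.1 0.015 0 0;-1 0 0 0 0'
```

```text
time: 16.77
eef_pos: [0.4875, 0.2764, 0.2281]
ee_rot: [0.238, -3.132, 0.001]
contact_force: [-3.2, -5.1, 10.9]
opening: 0.03
finger_force: 30.0
time: 17.02
eef_pos: [0.4892, 0.2766, 0.2281]
ee_rot: [0.238, -3.132, 0.001]
contact_force: [-4.9, -5.4, 13.9]
opening: 0.0297
finger_force: 30.0
time: 17.27
eef_pos: [0.4901, 0.2768, 0.2281]
ee_rot: [0.239, -3.131, 0.001]
contact_force: [-5.3, -5.5, 14.0]
opening: 0.0301
finger_force: 30.0
time: 17.52
eef_pos: [0.4911, 0.2769, 0.2281]
ee_rot: [0.239, -3.131, 0.001]
contact_force: [-6.7, -5.9, 15.1]
opening: 0.0295
finger_force: 30.0
```

```bash
python3 -m pendant '-1 0.1 0.015 0.03 0;-1 0 0 0 0'; python3 -m pendant '-1 0.1 0.015 0 0;-1 0 0 0 0'; python3 -m pendant '-1 0.1 0.015 0 0;-1 0 0 0 0'
```

```text
time: 17.77
eef_pos: [0.4922, 0.2771, 0.2281]
ee_rot: [0.238, -3.132, 0.001]
contact_force: [-3.2, -5.7, 6.6]
opening: 0.0299
finger_force: 30.0
time: 18.02
eef_pos: [0.4932, 0.2773, 0.2281]
ee_rot: [0.238, -3.132, 0.001]
contact_force: [-3.5, -3.9, 7.7]
opening: 0.0299
finger_force: 30.0
time: 18.27
eef_pos: [0.4936, 0.2774, 0.2281]
ee_rot: [0.239, -3.13, 0.002]
contact_force: [-7.8, -6.2, 13.1]
opening: 0.0299
finger_force: 30.0
```

```bash
python3 -m pendant '-1 0.1 0.015 0 0;-1 0 0 0 0'; python3 -m pendant '-1 0.04 0.12 0 0;-1 0 0 0 0;-1 0 0 0 0'
python3 - <<'E'
from h import *
s=env.observe(); R=cv2.Rodrigues(s["ee_rot"])[0]; print(s["eef_pos"],np.arctan2(R[1,1],R[0,1]),s["contact_force"],s["ft_torque"])
c=cam("wrist"); cv2.imwrite("pics/w4.png",cv2.resize(c["img"][80:340,130:430,::-1],None,fx=2.3,fy=2.3,interpolation=cv2.INTER_CUBIC))
E
```

```text
time: 18.52
eef_pos: [0.494, 0.2775, 0.2281]
ee_rot: [0.239, -3.128, 0.002]
contact_force: [-15.2, -6.9, 19.4]
opening: 0.03
finger_force: 30.0
time: 18.9
eef_pos: [0.4943, 0.2778, 0.228]
ee_rot: [0.238, -3.128, 0.004]
contact_force: [-17.2, -12.3, 23.8]
opening: 0.0294
finger_force: 30.0
[0.49434139 0.27779133 0.22803837] 1.7224626994949517 [-17.18653946 -12.30769291  23.83422851] [-2.83551299  3.79578369  0.11184685]
```

View pics/w4.png

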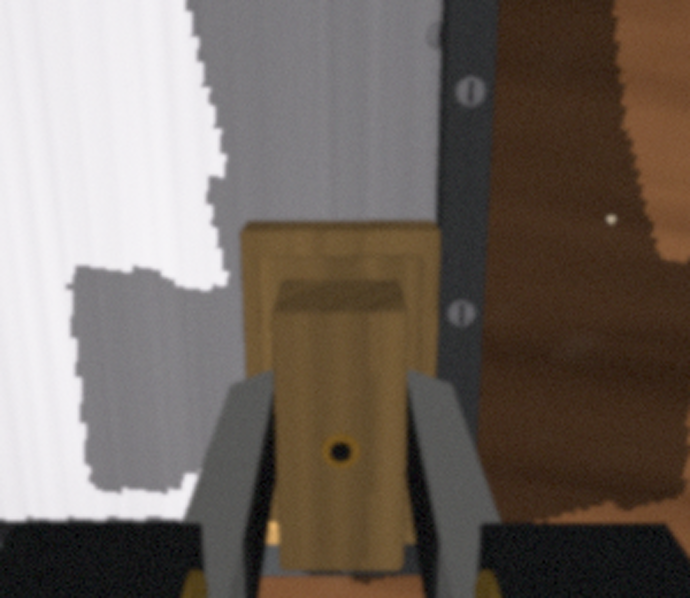

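The crop shows the foot's edge lying flush on the side fence, from (440,225) to (437,370). I'll ease the down-force and add a little side press.

```bash
python3 -m pendant '-1 -0.02 0.1 0.05 0;-1 0 0 0 0;-1 0 0 0 0'; python3 -m pendant '-1 -0.01 0.1 0 0;-1 0 0 0 0;-1 0 0 0 0;-1 0 0 0 0'
python3 - <<'E'
from h import *
s=env.observe(); R=cv2.Rodrigues(s["ee_rot"])[0]; print(s["eef_pos"],R[:,2].round(4),np.arctan2(R[1,1],R[0,1]),s["contact_force"],s["ft_torque"],s["qvel"].round(4))
a=.152;X=np.array([np.cos(a),np.sin(a)]);Y=np.array([-X[1],X[0]]);f=s["contact_force"][:2];print("jig fx fy",f@X,f@Y)
E
```

```text
time: 19.32
eef_pos: [0.4943, 0.278, 0.2281]
ee_rot: [0.237, -3.128, 0.006]
contact_force: [-13.1, -14.7, 16.9]
opening: 0.0298
finger_force: 30.0
time: 19.82
eef_pos: [0.4944, 0.2783, 0.2281]
ee_rot: [0.236, -3.127, 0.007]
contact_force: [-13.2, -19.5, 20.0]
opening: 0.0299
finger_force: 30.0
[0.49435357 0.27827755 0.22811706] [-0.0049 -0.005  -1.    ] 1.7212566464621266 [-13.18800832 -19.48778879  20.03724254] [-4.7229295   2.90051725  0.19034249] [-0.0004  0.0018 -0.0015 -0.     -0.0005 -0.0004  0.0003]
jig fx fy -15.986704382490107 -17.2662317387456
```

```bash
python3 -c "
from workcell import job_done
print(job_done())"
```

```text
the job is handed in; nothing more can be done
None
```

I handed the job in with the jar upright on the desk at about (0.43, -0.20) m and the long plinth held flat in the jig's corner, pressed with about 16 N toward each fence (wrist reading, so partly friction); the short plinth was not touched, and no verdict came back.

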